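Tip a carton onto the closing jig and push it home

TASK

Slide the brown carton, still standing, along the bench until its foot is square against the entry edge of the white-bedded blue jig; then push high on it so that it tips over that edge and lies flat on the bed between the rails. Then push it along the bed, past the little sprung plunger, until it sits square and flush against the jig's stop, and bear on it there for about a second with a firm push of about 8 N; the carton crushes easily, so never press on it with more than 20 N, and leave the other things on the bench alone.

Things in the scene. Friction and masses are not known exactly. Their poses are not given: they have to be found in the camera images.
- carton: brown carton, 60 (x) by 90 (y) by 110 tall (z) mm, 0.3-0.65 kg; green label on its -x face. Origin at its centre. Stands with +x face 25-60 mm before the jig's entry edge, up to 0.18 rad askew, 8 mm off the middle line. Friction about 0.4: pushed below half height it slides upright, near its top it tips. Tipped onto the bed, its x points down, z along the jig's x, foot 10-40 mm outside the edge
- jig: fixed jig: white bed 245 long, 150 wide, 10 mm thick. Origin on the bench, middle of the bed's entry edge, whose upright 10 mm step is the stop for the carton's foot; x along the bed to the backstop, y across, z up. Blue rails, inner faces at y = -63 and 63 mm, tops 32 mm above the bench, from x = 35 to 180 mm. Nothing stands over the bed before the stop
- backstop: bracket at the jig's far end (axes as jig's; origin 228 mm along its x, 35 mm up) holding the stop: black-faced blue plate 120 wide, 12-68 mm above the bench, clamped at an unmeasured setting, its face 140-180 mm along the jig's x: feel for it at some 15 mm/s, faster knocks pass 20 N. Yellow plunger, 20 mm round, 4 mm proud of it, springs in under 0.6 N, too weak to move the carton
- white_carton: bystander: white carton with a red label, 60 by 90 by 110 tall, standing; origin under its centre
- flask: bystander: dark drinking flask with a black cap, 69 across, 205 tall; origin under its centre
- mug: bystander: white mug, 80 across, 90 tall; origin under its centre
- jar: bystander: amber jar with a brass-coloured lid, 72 across, 100 tall; origin under its centre
- spatula: bystander: spatula lying on the bench; origin under its middle
- knife: bystander: kitchen knife with a black handle, 300 long, lying on the bench; origin under its middle
Not all that is in view belongs to the job. What is shaped like the carton but black or purple is not meant.

How it is judged:
By the outcome, as a careful person would: the job done as asked, in the order asked, and still so for the second after the job is handed in, with the robot touching nothing.
It also fails if it takes over 69 s, if anything falls off the work surface, if the arm or the gripper's body presses on something with over 40 N, if the wrist force passes 120 N, or if a joint passes its speed limit or range.

ROBOT

A 6-joint arm with a two-finger parallel gripper is mounted at the origin on the work surface. World frame = base frame: x ahead of the robot, y to its left, z up, the work surface at z = 0. Lengths are in mm, angles in rad, forces in N, time in s.
With the tool pointing down it reaches from about 275 to 750 mm from the base axis. Payload 10.2 kg.
Tool frame: the origin (TCP) lies at the very end of the fingers, on their centre line; the grasp point (between the pads) lies behind it (ctrl.grasp_offset is the z of the grasp point in the tool frame, in mm); z points along the fingers, y is the direction in which the jaws open and shut (so a half turn about z gives the same grasp; the last joint's range is limited). The gripper opens to 85 mm and grips with 20 to 120 N. Pads are 22 mm wide; open, the fingers measure 114 mm over their backs; the gripper's body (76 mm by 85 mm) begins 54 mm behind the grasp point. The pads swing forward as they close: fully open they stand 13 mm farther back than shut.
Start: joints at [0.932, 0.313, 1.498, -0, 1.331, -0.223], TCP at [212.072, 480.267, 231.294] pointing down, gripper open.
Joint ranges: [-2.94, 2.94], [-0.97, 2.17], [0.19, 2.56], [-1.23, 4.37], [0.02, 3.11], [-2.88, 2.88]. Speed limits (rad/s): [2.39, 2.39, 3.01, 3.14, 3.14, 3.14].

INTERFACE

Orientations are given as a unit quaternion [w, x, y, z].
In Python, from rig import ctrl, capture, job gives the robot as it stands. The module is installed in compiled form; this text tells all that it offers.
- The arm moves only by the tool move_arm, never from a script. Its argument "series" is a list of rows, each a list of 7 numbers: the turn, a rotation vector about the tool's x, y, z in rad, then the shift along the tool's x, y, z in cm, then the opening, from 0 (shut) to 1 (fully open). A call has 1 to 5 rows; each row is the pose to reach, as a shift and turn from the pose measured when the call began, along the tool's axes at that moment; what a row does not reach only later rows make up. A row lasts 1/12 s, in which the tool goes at most 41.7 mm and 7.16 degrees, less where a joint would pass 70% of its speed; a pose out of reach is approached as far as the arm can. A call with a gripper value outside its range is refused whole. The fingers move at their own pace and stop on an object; "grip_force" is the grip in N (left out, the last holds). Time passes only in rows, so rows that repeat a pose let the fingers close. It gives the time, the measured TCP pose, the force and the opening at its end, in the units of the state.
- ctrl.sense(): the state, without advancing time (a new reading comes with each control period).
- capture(name): name is "scene" or "side" or "wrist"; returns a dict with "frame" (400x640x3 uint8, red, green, blue), "mtx" (3x3 intrinsics, pixels), "dist" ([k1, k2, p1, p2, k3] as OpenCV has them; the pictures are not rectified), "R" (3x3) and "t" (3): a world point X has camera coordinates R X + t. Camera axes: x right, y down, z forward; pixel columns grow to the right and rows downward; lengths in mm; the calibration is good to about 2 mm. A picture is of the moment at which its call begins. There is no depth.
- job.finish_job(): hands the job in, once; it reports no verdict.
The state is a dict: "time_s": time; "joints": joint angles; "dq": joint speeds; "tau": joint torques, N m; "eef_pos": TCP position; "ee_rot": TCP orientation; "force": force on the tool from outside, world axes, zero at the start; "wrist_torque": the same for the moment, N m; "grip_width": opening from 0.0 (shut) to 1.0 (fully open).
Only numpy, scipy, OpenCV 4.12 (cv2) and the standard library are available. Lean on these libraries where they do the work, as an engineer would, in place of code of your own. Each camera call takes 0.05 s, during which the arm holds its last target.

## Working session

There is one attempt and no reset: what is moved stays moved. The work goes in short steps, Python scripts to look and compute and a tool call to move; the robot and the scene stay as the last step left them, time stands still between calls to the robot, and variables do not carry over. Pictures are saved under pics/ and viewed, and the job is handed in when it is done.

Besides the shell and the picture viewer there is one more tool, called after "Request:" in YAML: its name, and indented under it one key for each argument. move_arm: Moves the arm, as the interface text tells. Its arguments: {"type":"object","properties":{"series":{"type":"array","items":{"type":"array","items":{"type":"number"}}},"grip_force":{"type":"number"}},"required":["series"]}

```bash
mkdir -p pics
cat > h.py <<'E'
from rig import ctrl, capture, job
import cv2, numpy as np
def snap(n,f):
    c=capture(n); cv2.imwrite('pics/'+f+'.png',c['frame'][:,:,::-1]); np.savez('pics/'+f+'.npz',**c); return c
def load(f): return dict(np.load('pics/'+f+'.npz'))
def ray(c,u,v,z):
    p=cv2.undistortPoints(np.array([[[u,v]]],float),c['mtx'],c['dist'])[0,0]
    d=c['R'].T@np.array([p[0],p[1],1]); o=-c['R'].T@c['t']
    return o+d*(z-o[2])/d[2]
def proj(c,X):
    p,_=cv2.projectPoints(np.array(X,float).reshape(-1,3),cv2.Rodrigues(c['R'])[0],c['t'],c['mtx'],c['dist']); return p[:,0]
def crop(f,x0,y0,x1,y1,k,out):
    im=cv2.imread('pics/'+f+'.png')[y0:y1,x0:x1]; cv2.imwrite('pics/'+out+'.png',cv2.resize(im,None,fx=k,fy=k,interpolation=cv2.INTER_CUBIC))
E
python3 - <<'E'
from h import *
for n in ['scene','side','wrist']:
    c=snap(n,n+'0'); print(n,(-c['R'].T@c['t']).round(), c['R'][2].round(2))
print(ctrl.sense(), ctrl.grasp_offset)
E
```

```text
scene [1020.  412. 1055.] [-0.39 -0.37 -0.85]
side [ 470. -968.  644.] [ 0.12  0.85 -0.51]
wrist [145. 511. 374.] [ 0.26 -0.12 -0.96]
{'time_s': 0.15, 'joints': array([ 9.31614049e-01,  3.13304687e-01,  1.49825093e+00,  2.51635128e-05,
        1.33103302e+00, -2.23407378e-01]), 'dq': array([ 2.86999056e-03,  5.71043098e-04, -1.35265887e-03, -1.59057827e-03,
       -3.81138266e-05,  2.32357470e-03]), 'tau': array([ 1.26269617e-03, -4.12367749e+01, -2.59798336e+01, -1.40070606e-04,
        3.19308034e-03, -2.51216971e-05]), 'eef_pos': array([211.93490432, 480.10540706, 230.87951866]), 'ee_rot': array([-2.19284555e-04,  2.06396201e-01,  9.78468375e-01, -4.47277651e-04]), 'force': array([ 0.06154924, -0.95833469, -0.36068306]), 'wrist_torque': array([ 0.01441241,  0.00371211, -0.00278494]), 'grip_width': 1.00019053389871} -18.700000000000003
```

View pics/scene0.png

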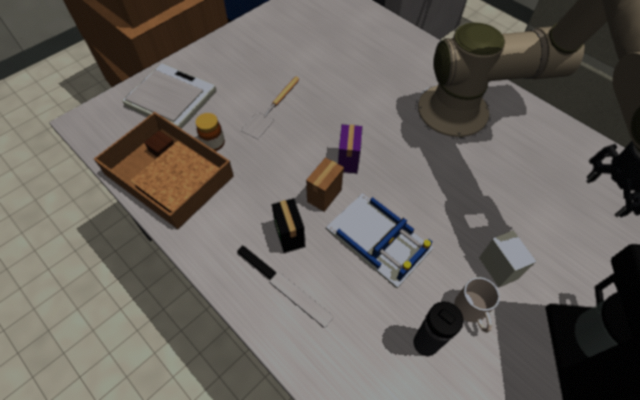

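View pics/side0.png

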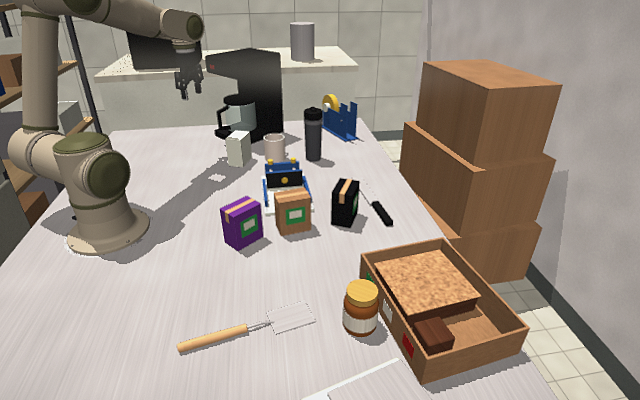

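View pics/wrist0.png

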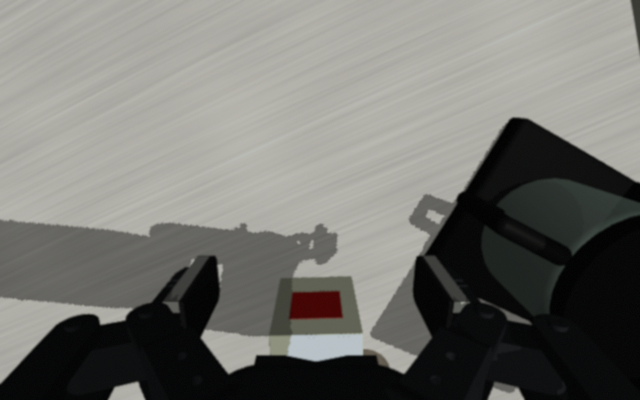

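In the scene image there are three carton-shaped things: purple (350,148), brown (324,184) and black (289,225). The brown one with the green label, facing away from the jig (side image 293,213), fits the description. I'll enlarge to confirm it and measure.

Run:
```python
from h import *
crop('scene0',270,110,450,300,4,'cs0')
crop('side0',210,140,370,260,5,'cd0')
```

```text
(no output)
```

View pics/cs0.png

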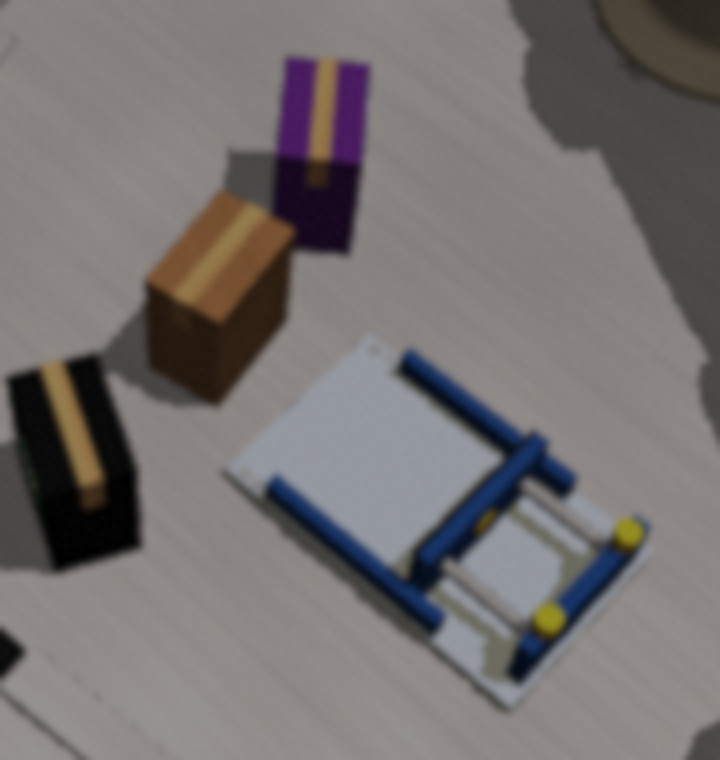

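View pics/cd0.png

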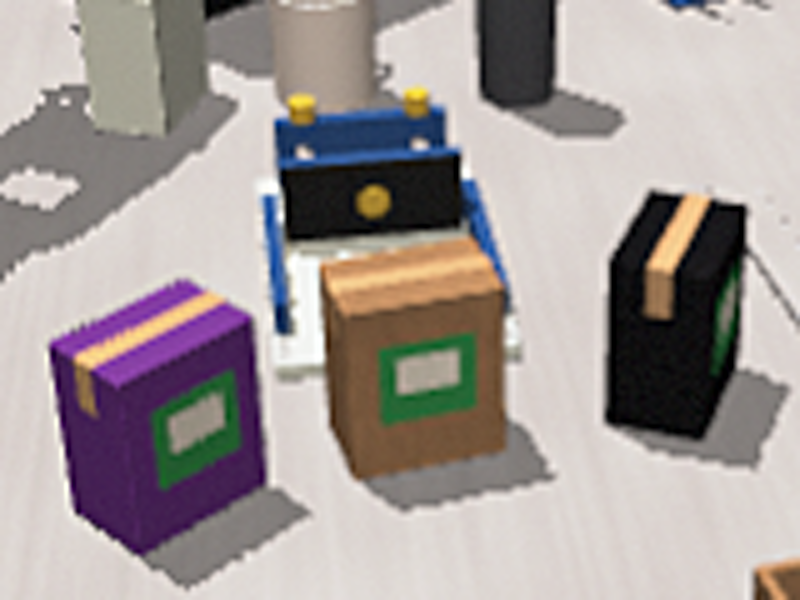

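The brown carton is confirmed: green label on the face away from the jig, and it stands just before the entry edge. Next, a joint fit of both poses.

```bash
cat > fit.py <<'E'
from h import *
from scipy.optimize import least_squares
def fit(obs,x0):
    # obs: list of (cam, local pts, px)
    def r(p):
        c,s=np.cos(p[2]),np.sin(p[2]); o=[]
        for cam,L,px in obs:
            L=np.array(L,float); W=np.c_[p[0]+c*L[:,0]-s*L[:,1],p[1]+s*L[:,0]+c*L[:,1],L[:,2]]
            o.append((proj(cam,W)-np.array(px)).ravel())
        return np.concatenate(o)
    s=least_squares(r,x0,loss='soft_l1'); return s.x,r(s.x).reshape(-1,2)
E
python3 - <<'E'
from fit import *
S=load('scene0');D=load('side0')
sc=lambda L:[(270+x/4,110+y/4) for x,y in L]
sd=lambda L:[(210+x/5,140+y/5) for x,y in L]
j,r=fit([(S,[[0,-75,10],[0,75,10],[245,75,10],[245,-75,10]],sc([(228,462),(372,337),(650,546),(512,697)])),
 (D,[[0,75,10],[0,-75,10]],sd([(277,366),(519,347)]))],[450,0,1.5])
print(j,r.round(1).tolist())
T=[[-30,45,110],[30,45,110],[30,-45,110],[-30,-45,110]]
k,r=fit([(S,T+[[30,-45,0],[30,45,0]],sc([(222,192),(295,232),(220,322),(148,282),(217,403),(286,320)])),
 (D,[T[0],T[3],T[2],T[1],[-30,45,0],[-30,-45,0]],sd([(342,316),(504,286),(470,240),(322,272),(355,478),(506,452)]))],[450,-80,1.5])
print(k,r.round(1).tolist())
c,s=np.cos(j[2]),np.sin(j[2]);d=k[:2]-j[:2];print('carton in jig',c*d[0]+s*d[1],-s*d[0]+c*d[1],k[2]-j[2])
# stop face: plate top at z=68 
for X in (140,160,180):
  W=[[j[0]+c*X-s*y,j[1]+s*X+c*y,z] for y,z in((60,68),(-60,68),(60,12),(-60,12))]
  print(X,((proj(S,W)-[270,110])*4).round().tolist(),((proj(D,W)-[210,140])*5).round().tolist())
E
```

```text
[523.83809432  19.23196749   1.6042981 ] [[-1.3, 0.5], [-1.0, -2.1], [0.7, -0.1], [-0.2, 1.6], [-1.4, -0.0], [-0.5, -0.9]]
[529.82614695 -53.12021229   1.76692998] [[-0.6, -1.1], [0.0, -0.9], [-0.2, 0.1], [-1.4, -0.8], [-0.2, 1.8], [0.2, 0.1], [0.2, -0.9], [0.1, -0.6], [0.1, -1.6], [-1.2, -2.8], [-0.4, 0.4], [-0.0, -0.6]]
carton in jig -72.51215352733877 -3.5612195824434356 0.16263188198968126
140 [[526.0, 419.0], [407.0, 541.0], [512.0, 461.0], [398.0, 579.0]] [[275.0, 172.0], [458.0, 157.0], [281.0, 247.0], [460.0, 232.0]]
160 [[551.0, 438.0], [432.0, 561.0], [536.0, 480.0], [421.0, 599.0]] [[273.0, 158.0], [454.0, 144.0], [279.0, 233.0], [456.0, 218.0]]
180 [[576.0, 457.0], [457.0, 581.0], [560.0, 498.0], [446.0, 619.0]] [[271.0, 145.0], [450.0, 131.0], [277.0, 219.0], [452.0, 204.0]]
```

```bash
cat > g.py <<'E'
from fit import *
from scipy.spatial.transform import Rotation as R
J=np.array([523.84,19.23,1.6043])
ex=np.array([np.cos(J[2]),np.sin(J[2]),0]);ey=np.array([-ex[1],ex[0],0]);ez=np.array([0,0,1.])
def q2R(q): return R.from_quat([q[1],q[2],q[3],q[0]])
def tgt(jx,jy,z,tilt,yaw=0):
    c,s=np.cos(tilt),np.sin(tilt)
    X=ex*np.cos(yaw)+ey*np.sin(yaw); Y=-ex*np.sin(yaw)+ey*np.cos(yaw)
    return np.array([J[0],J[1],0])+ex*jx+ey*jy+ez*z, R.from_matrix(np.c_[c*X+s*ez,-Y,s*X-c*ez])
def plan(jx,jy,z,tilt=0,yaw=0):
    st=ctrl.sense();T,Q=tgt(jx,jy,z,tilt,yaw);R0=q2R(st['ee_rot'])
    print('turn',(R0.inv()*Q).as_rotvec().round(3),'shift cm',(R0.inv().apply(T-st['eef_pos'])/10).round(2))
def where():
    st=ctrl.sense();d=st['eef_pos']-[J[0],J[1],0];M=q2R(st['ee_rot']).as_matrix()
    F=st['force'];print('t',round(st['time_s'],2),'jig TCP',np.round([d@ex,d@ey,d[2]],1),'F jig',np.round([F@ex,F@ey,F[2]],2),'z axis',np.round([M[:,2]@ex,M[:,2]@ey,M[2,2]],3),'x·ey',round(M[:,0]@ey,3),'w',round(st['grip_width'],2),'q',st['joints'].round(2))
E
python3 - <<'E'
from g import *
S=load('scene0');D=load('side0')
sc=lambda L:[(270+x/4,110+y/4) for x,y in L]
sd=lambda L:[(210+x/5,140+y/5) for x,y in L]
def jj(p): 
    d=p-[J[0],J[1],0]; return np.round([d@ex,d@ey])
print('purple top',[jj(ray(S,*p,110)) for p in sc([(287,58),(369,66),(348,253)])],[jj(ray(D,*p,110)) for p in sd([(183,281),(253,322),(117,388),(52,345)])])
print('purple foot',[jj(ray(D,*p,0)) for p in sd([(266,485),(143,554)])])
print('black top',[jj(ray(D,*p,110)) for p in sd([(650,192),(746,208),(715,275),(612,258)])])
where(); plan(-100,0,230)
E
```

```text
purple top [array([-154.,  153.]), array([-107.,  187.]), array([-12.,  55.])] [array([-63., 119.]), array([-112.,   83.]), array([-163.,  153.]), array([-117.,  187.])]
purple foot [array([-106.,   84.]), array([-156.,  152.])]
black top [array([  -6., -154.]), array([ -35., -204.]), array([-106., -167.]), array([ -78., -116.])]
t 0.15 jig TCP [471.1 296.3 230.9] F jig [-0.96 -0.03 -0.36] z axis [-0.001  0.001 -1.   ] x·ey 0.901 w 1.0 q [ 0.93  0.31  1.5   0.    1.33 -0.22]
turn [-1.000e-03  0.000e+00  1.122e+00] shift cm [-51.49 -38.57   0.11]
```

Request:
move_arm:
  series:
    - [0, 0, 0.1, -3, -2.2, 0, 0.8]
    - [0, 0, 0.2, -6, -4.4, 0, 0.6]
    - [0, 0, 0.3, -9, -6.6, 0, 0.5]
    - [0, 0, 0.4, -12, -8.8, 0, 0.5]
    - [0, 0, 0.5, -15, -11, 0, 0.5]

```text
time_s: 0.57
eef_pos: [305.0, 317.3, 230.8]
ee_rot: [-0.0, 0.444, 0.896, -0.001]
force: [1.1, 0.3, 0.2]
grip_width: 0.499
```

```bash
python3 -c "
from g import *
where();plan(-160,-4,230)"
```

```text
t 0.57 jig TCP [305.2 208.7 230.8] F jig [ 0.21 -1.14  0.24] z axis [-0.001  0.001 -1.   ] x·ey 0.579 w 0.5 q [ 0.54  0.13  1.73 -0.    1.28 -0.11]
turn [-0.001  0.001  0.617] shift cm [-50.25  -9.57   0.1 ]
```

Request:
move_arm:
  series:
    - [0, 0, 0.12, -4, -0.8, 0, 0.5]
    - [0, 0, 0.24, -8, -1.6, 0, 0.5]
    - [0, 0, 0.36, -12, -2.4, 0, 0.5]
    - [0, 0, 0.48, -16, -3.2, 0, 0.5]
    - [0, 0, 0.6, -20, -4, 0, 0.5]

```text
time_s: 0.98
eef_pos: [394.6, 132.0, 231.0]
ee_rot: [0.0, 0.691, 0.723, -0.0]
force: [1.4, 0.5, 0.3]
grip_width: 0.5
```

```bash
python3 -c "
from g import *
where();plan(-170,-4,180,0.61)"
```

```text
t 0.98 jig TCP [117.  125.3 231. ] F jig [ 0.46 -1.38  0.27] z axis [-0.001  0.001 -1.   ] x·ey 0.011 w 0.5 q [ 0.04  0.07  1.8  -0.    1.28 -0.  ]
turn [-0.004  0.611  0.011] shift cm [-28.84  12.62   5.11]
```

Request:
move_arm:
  series:
    - [0, 0.1, 0, -4, 1.7, 0, 0.5]
    - [0, 0.2, 0, -8, 3.4, 0, 0.5]
    - [0, 0.3, 0, -12, 5.1, 0, 0.5]
    - [0, 0.4, 0.01, -16, 6.8, 0, 0.5]
    - [0, 0.5, 0.01, -20, 8.5, 0, 0.5]

```text
time_s: 1.4
eef_pos: [480.8, -49.7, 231.7]
ee_rot: [-0.179, 0.673, 0.696, 0.173]
force: [0.7, 1.1, 1.4]
grip_width: 0.497
```

```bash
python3 -c "
from g import *
where();plan(-170,-4,140,0.61)"
```

```text
t 1.4 jig TCP [-67.5  45.3 231.7] F jig [ 1.06 -0.78  1.43] z axis [ 0.483  0.    -0.876] x·ey -0.0 w 0.5 q [-0.57  0.32  1.58  0.41  1.55 -0.67]
turn [-0.     0.106 -0.   ] shift cm [-13.4    4.93   3.08]
```

Request:
move_arm:
  series:
    - [0, 0.04, 0, -3.6, 1.3, 0, 0.5]
    - [0, 0.08, 0, -7.2, 2.6, 0, 0.5]
    - [0, 0.106, 0, -10.8, 3.9, 1, 0.5]
    - [0, 0.106, 0, -13.4, 4.9, 2.5, 0.5]
    - [0, 0.106, 0, -13.4, 4.9, 3.1, 0.5]

```text
time_s: 1.82
eef_pos: [532.9, -153.0, 134.7]
ee_rot: [-0.218, 0.665, 0.684, 0.208]
force: [-0.6, 0.3, -0.2]
grip_width: 0.504
```

```bash
python3 -c "
from g import *
where();plan(-170,-4,12,0.61);snap('side','side1');snap('scene','scene1');crop('side1',150,80,410,280,3,'cd1')"
```

```text
t 1.82 jig TCP [-172.5   -3.3  134.7] F jig [ 0.37  0.62 -0.24] z axis [ 0.575  0.002 -0.818] x·ey -0.006 w 0.5 q [-0.7   0.65  1.38  0.44  1.56 -0.83]
turn [-0.002 -0.003 -0.006] shift cm [-6.86  0.14 10.17]
```

View pics/cd1.png

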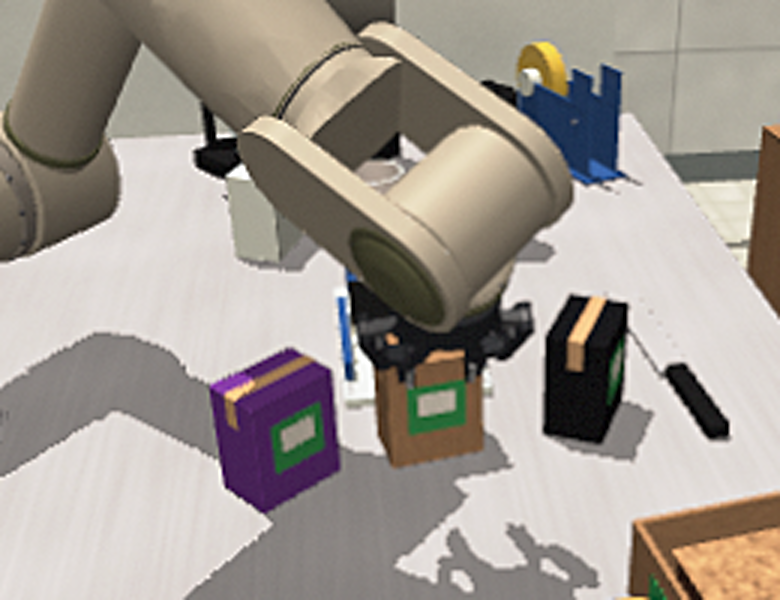

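View pics/scene1.png

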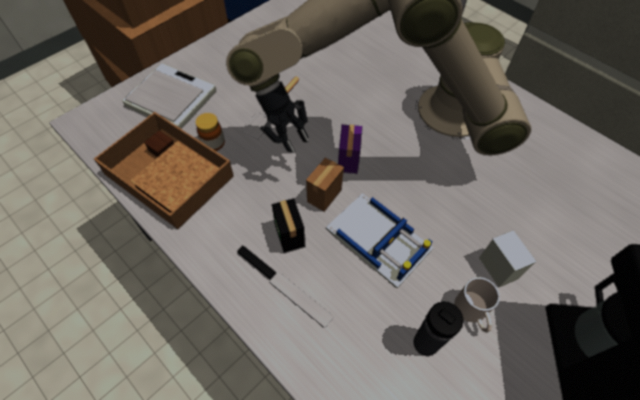

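Side view: the gripper is behind the carton, fingers at (405,365) and (505,370) in the crop, clear of the purple and black ones. Going down now.

Request:
move_arm:
  series:
    - [0, 0, 0, -1.4, 0, 2, 0.5]
    - [0, 0, 0, -2.8, 0, 4, 0.5]
    - [0, 0, 0, -4.2, 0, 6.2, 0.5]
    - [0, 0, 0, -5.5, 0, 8.1, 0.5]
    - [0, 0, 0, -6.1, 0, 9, 0.5]

```text
time_s: 2.33
eef_pos: [531.8, -146.8, 29.1]
ee_rot: [-0.218, 0.663, 0.685, 0.208]
force: [-0.4, 0.3, -0.3]
grip_width: 0.5
```

```bash
python3 -c "
from g import *
where();plan(-140,-4,15,0.61);snap('side','side2');snap('wrist','wr2');crop('side2',150,80,410,280,3,'cd2')"
```

```text
t 2.33 jig TCP [-166.2   -2.4   29.1] F jig [ 0.35  0.39 -0.27] z axis [ 0.575  0.004 -0.818] x·ey -0.001 w 0.5 q [-0.69  0.79  1.44  0.45  1.37 -0.92]
turn [-0.004 -0.003 -0.001] shift cm [1.33 0.17 2.66]
```

View pics/cd2.png

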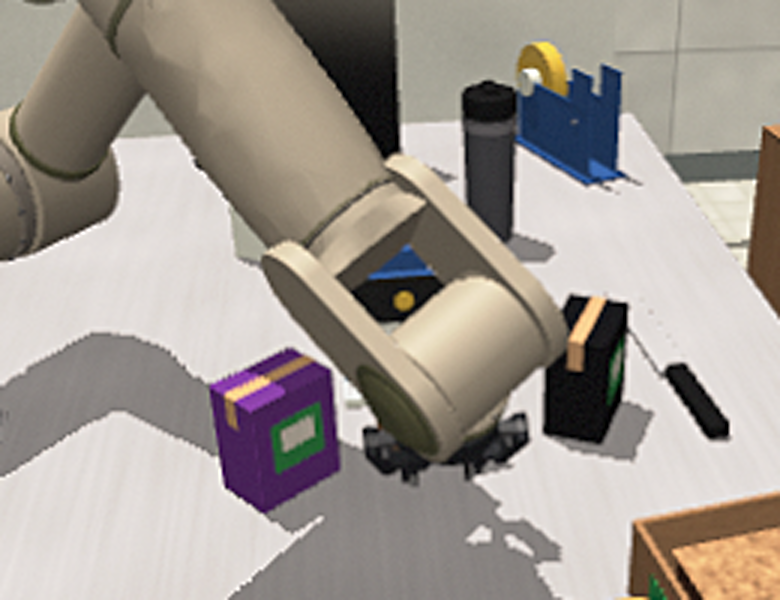

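View pics/wr2.png

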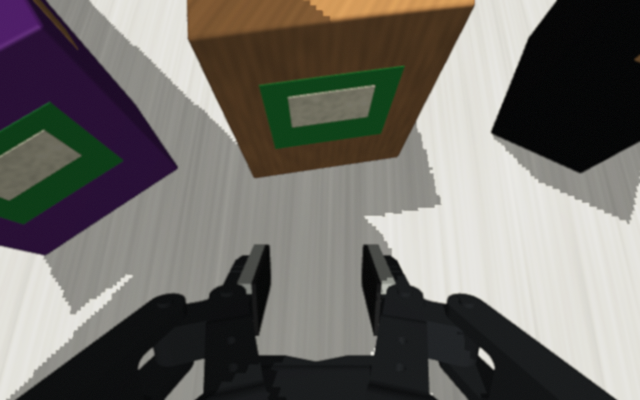

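Request:
move_arm:
  series:
    - [0, 0, 0, 0.6, 0.1, 1.3, 0.5]
    - [0, 0, 0, 1.3, 0.3, 2.7, 0.5]
    - [0, 0, 0, 1.6, 0.3, 3.0, 0.5]
    - [0, 0, 0, 1.6, 0.3, 3.0, 0.5]

```text
time_s: 2.77
eef_pos: [534.4, -116.1, 16.1]
ee_rot: [-0.218, 0.662, 0.686, 0.208]
force: [-0.4, -0.2, -0.2]
grip_width: 0.5
```

```bash
python3 -c "
from g import *
where();plan(-100,-5,15,0.61)"
```

```text
t 2.77 jig TCP [-135.6   -6.    16.1] F jig [-0.16  0.44 -0.23] z axis [ 0.575  0.003 -0.818] x·ey 0.0 w 0.5 q [-0.65  0.79  1.49  0.48  1.32 -0.91]
turn [-0.003 -0.002  0.   ] shift cm [ 2.85 -0.09  2.13]
```

Request:
move_arm:
  series:
    - [0, 0, 0, 0.2, 0, 0.14, 0.5]
    - [0, 0, 0, 0.4, 0, 0.28, 0.5]
    - [0, 0, 0, 0.6, 0, 0.42, 0.5]
    - [0, 0, 0, 0.8, 0, 0.57, 0.5]
    - [0, 0, 0, 1.0, 0, 0.7, 0.5]

```text
time_s: 3.18
eef_pos: [534.0, -103.8, 16.3]
ee_rot: [-0.218, 0.662, 0.686, 0.209]
force: [0.6, 0.0, -0.2]
grip_width: 0.498
```

Request:
move_arm:
  series:
    - [0, 0, 0, 0.2, 0, 0.14, 0.5]
    - [0, 0, 0, 0.4, 0, 0.28, 0.5]
    - [0, 0, 0, 0.6, 0, 0.42, 0.5]
    - [0, 0, 0, 0.8, 0, 0.57, 0.5]
    - [0, 0, 0, 1.0, 0, 0.7, 0.5]

```text
time_s: 3.6
eef_pos: [533.5, -91.6, 16.3]
ee_rot: [-0.218, 0.662, 0.686, 0.208]
force: [-0.3, -0.8, 0.2]
grip_width: 0.501
```

```bash
python3 -c "
from g import *
where();snap('wrist','wr3')"
```

```text
t 3.6 jig TCP [-111.1   -5.9   16.3] F jig [-0.8   0.35  0.24] z axis [ 0.574  0.003 -0.819] x·ey 0.0 w 0.5 q [-0.61  0.77  1.52  0.49  1.29 -0.9 ]
```

View pics/wr3.png

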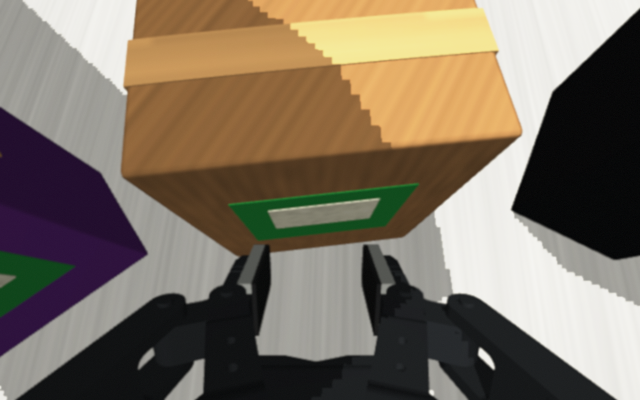

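Request:
move_arm:
  series:
    - [0, 0, 0, 0.2, 0, 0.14, 0.5]
    - [0, 0, 0, 0.4, 0, 0.28, 0.5]
    - [0, 0, 0, 0.6, 0, 0.42, 0.5]
    - [0, 0, 0, 0.8, 0, 0.57, 0.5]
    - [0, 0, 0, 1.0, 0, 0.7, 0.5]

```text
time_s: 4.07
eef_pos: [533.0, -78.7, 16.3]
ee_rot: [-0.218, 0.662, 0.686, 0.208]
force: [-0.4, -1.1, -1.6]
grip_width: 0.501
```

Request:
move_arm:
  series:
    - [0, 0, 0, 0.2, 0, 0.14, 0.5]
    - [0, 0, 0, 0.4, 0, 0.28, 0.5]
    - [0, 0, 0, 0.6, 0, 0.42, 0.5]
    - [0, 0, 0, 0.8, 0, 0.57, 0.5]
    - [0, 0, 0, 1.0, 0, 0.7, 0.5]

```text
time_s: 4.48
eef_pos: [532.6, -66.3, 16.3]
ee_rot: [-0.218, 0.662, 0.686, 0.208]
force: [0.0, -1.7, -0.3]
grip_width: 0.503
```

```bash
python3 -c "
from g import *
where();snap('wrist','wr4')"
```

```text
t 4.48 jig TCP [-85.7  -5.9  16.3] F jig [-1.65  0.03 -0.29] z axis [ 0.575  0.003 -0.818] x·ey 0.001 w 0.5 q [-0.58  0.75  1.56  0.51  1.26 -0.88]
```

View pics/wr4.png

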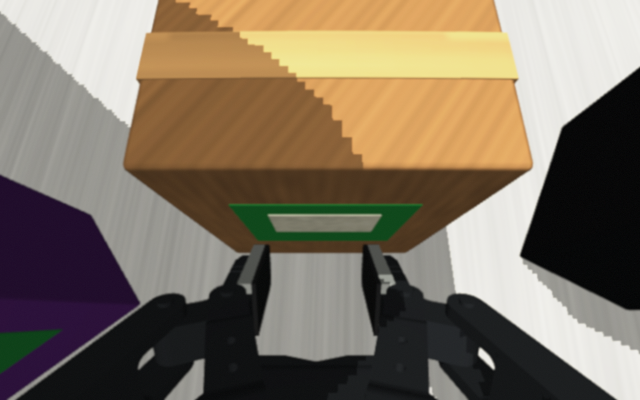

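Both fingers now bear on it and the carton is square to the fingers, its bottom edge level at v≈250. I'll check the position in the scene view.

```bash
python3 -c "
from g import *
snap('scene','scene4');crop('scene4',280,130,450,290,4,'cs4')"
```

```text
(no output)
```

View pics/cs4.png

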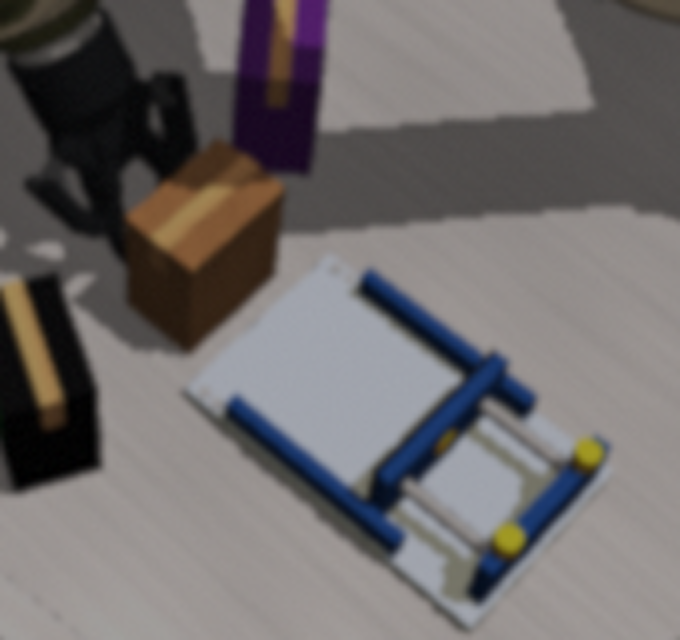

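Run:
```python
from g import *
S=load('scene4');D=load('side0')
sc=lambda L:[(280+x/4,130+y/4) for x,y in L]
sd=lambda L:[(210+x/5,140+y/5) for x,y in L]
j,r=fit([(S,[[0,-75,10],[0,75,10],[245,75,10],[245,-75,10]],sc([(187,384),(330,257),(611,462),(471,622)])),
 (D,[[0,75,10],[0,-75,10]],sd([(277,366),(519,347)]))],J); print(j,r.round(1).tolist())
T=[[-30,45,110],[30,45,110],[30,-45,110],[-30,-45,110]]
k,r=fit([(S,T+[[30,-45,0],[30,45,0]],sc([(217,141),(284,184),(192,268),(127,217),(189,350),(276,268)]))],[529,-30,1.6])
print(k,r.round(1).tolist()); d=np.r_[k[:2]-J[:2],0]; print(d@ex,d@ey,k[2]-J[2])
```

```text
[524.78188035  19.04005868   1.60984034] [[-1.2, 0.2], [-0.8, -2.0], [0.4, 0.6], [0.3, 0.3], [-1.1, 0.0], [-0.2, -0.9]]
[532.03118889 -27.11937034   1.623416  ] [[-0.1, -2.1], [0.4, -0.3], [0.4, 0.1], [-0.7, -0.5], [0.2, 1.2], [-0.3, 1.3]]
-46.597742860602025 -6.634008374917691 0.019115996344597708
```

Request:
move_arm:
  series:
    - [0, 0, 0, 0.2, 0, 0.14, 0.5]
    - [0, 0, 0, 0.4, 0, 0.28, 0.5]
    - [0, 0, 0, 0.6, 0, 0.42, 0.5]
    - [0, 0, 0, 0.8, 0, 0.57, 0.5]
    - [0, 0, 0, 0.9, 0, 0.63, 0.5]

```text
time_s: 5.0
eef_pos: [532.0, -54.6, 16.4]
ee_rot: [-0.218, 0.662, 0.686, 0.208]
force: [1.2, -1.8, -0.5]
grip_width: 0.499
```

Request:
move_arm:
  series:
    - [0, 0, 0, 0.08, 0, 0.06, 0.5]
    - [0, 0, 0, 0.16, 0, 0.12, 0.5]
    - [0, 0, 0, 0.24, 0, 0.17, 0.5]
    - [0, 0, 0, 0.32, 0, 0.22, 0.5]

```text
time_s: 5.33
eef_pos: [531.9, -50.7, 16.4]
ee_rot: [-0.218, 0.662, 0.686, 0.208]
force: [0.2, -0.8, -0.8]
grip_width: 0.498
```

```bash
python3 -c "
from g import *
where();snap('scene','scene5');crop('scene5',280,130,450,290,4,'cs5')"
```

```text
t 5.33 jig TCP [-70.1  -5.7  16.4] F jig [-0.84 -0.17 -0.83] z axis [ 0.575  0.004 -0.818] x·ey 0.001 w 0.5 q [-0.56  0.74  1.58  0.53  1.24 -0.87]
```

View pics/cs5.png

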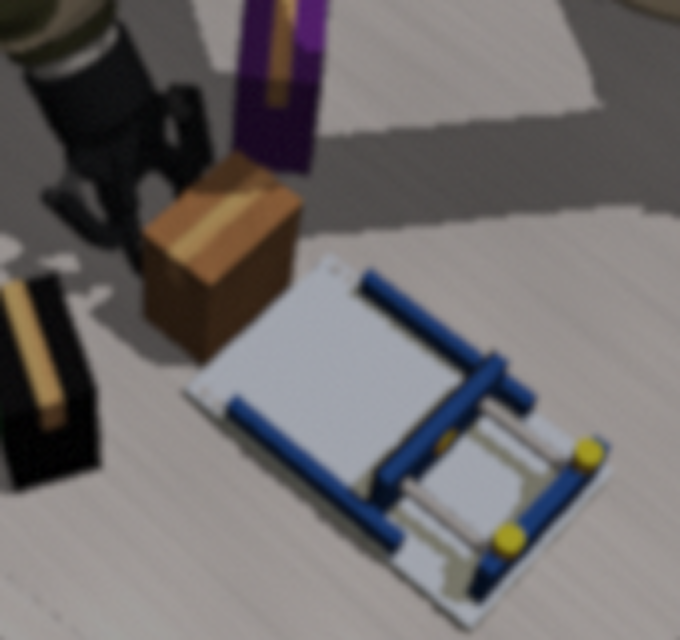

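Request:
move_arm:
  series:
    - [0, 0, 0, 0.07, 0, 0.05, 0.5]
    - [0, 0, 0, 0.14, 0, 0.1, 0.5]
    - [0, 0, 0, 0.14, 0, 0.1, 0.5]

```text
time_s: 5.63
eef_pos: [531.7, -48.6, 16.3]
ee_rot: [-0.218, 0.662, 0.686, 0.208]
force: [0.1, -0.5, 0.3]
grip_width: 0.5
```

Request:
move_arm:
  series:
    - [0, 0, 0, 0.07, 0, 0.05, 0.5]
    - [0, 0, 0, 0.14, 0, 0.1, 0.5]
    - [0, 0, 0, 0.14, 0, 0.1, 0.5]

```text
time_s: 5.88
eef_pos: [531.6, -48.1, 16.4]
ee_rot: [-0.217, 0.662, 0.686, 0.208]
force: [-2.5, -8.2, 1.2]
grip_width: 0.501
```

Request:
move_arm:
  series:
    - [0, 0, 0, 0.07, 0, 0.05, 0.5]
    - [0, 0, 0, 0.14, 0, 0.1, 0.5]
    - [0, 0, 0, 0.14, 0, 0.1, 0.5]

```text
time_s: 6.13
eef_pos: [531.6, -48.0, 16.4]
ee_rot: [-0.216, 0.663, 0.687, 0.207]
force: [-3.7, -10.9, 3.5]
grip_width: 0.498
```

```bash
python3 -c "
from g import *
where();snap('scene','scene6');crop('scene6',300,150,400,240,8,'cs6');snap('wrist','wr6')"
```

```text
t 6.13 jig TCP [-67.4  -5.5  16.4] F jig [-10.78   4.05   3.5 ] z axis [ 0.571  0.003 -0.821] x·ey 0.001 w 0.5 q [-0.55  0.74  1.58  0.53  1.24 -0.87]
```

View pics/cs6.png

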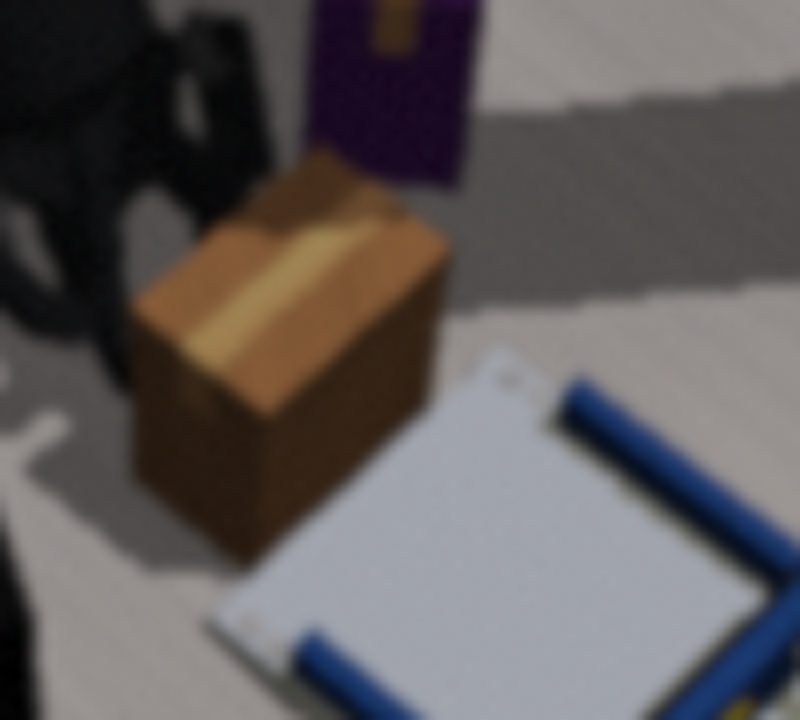

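View pics/wr6.png

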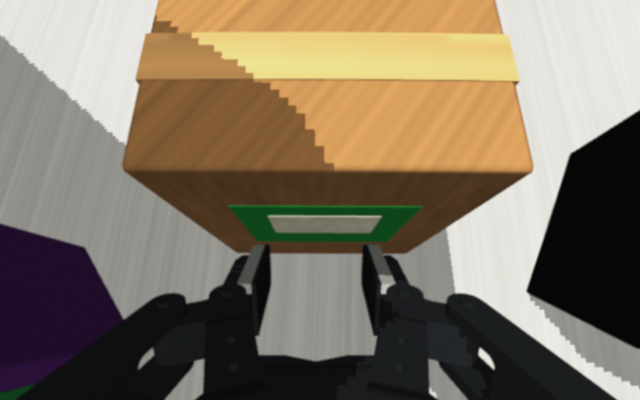

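The carton stands square against the entry step: 11 N reaction, foot edge parallel to the bed edge in the crop, (250,560) to (425,410). Next I back off, rise and push high.

Request:
move_arm:
  series:
    - [0, 0, 0, -0.4, 0, -0.3, 0.5]
    - [0, 0, 0, -1.2, 0, -0.85, 0.5]
    - [0, 0, 0, -2.1, 0, -1.45, 0.5]
    - [0, 0, 0, -2.1, 0, -1.45, 0.5]

```text
time_s: 6.57
eef_pos: [532.9, -75.5, 16.2]
ee_rot: [-0.216, 0.663, 0.686, 0.207]
force: [-1.7, -0.4, 1.1]
grip_width: 0.499
```

```bash
python3 -c "
from g import *
where();plan(-95,-6,90,0.61)"
```

```text
t 6.57 jig TCP [-94.9  -5.9  16.2] F jig [-0.3   1.75  1.13] z axis [ 0.571  0.002 -0.821] x·ey 0.0 w 0.5 q [-0.59  0.76  1.55  0.51  1.27 -0.89]
turn [-0.002  0.003  0.   ] shift cm [ 4.2   0.   -6.06]
```

Request:
move_arm:
  series:
    - [0, 0, 0, 1, 0, -1.5, 0.5]
    - [0, 0, 0, 2, 0, -3, 0.5]
    - [0, 0, 0, 3.2, 0, -4.6, 0.5]
    - [0, 0, 0, 4.2, 0, -6.1, 0.5]
    - [0, 0, 0, 4.2, 0, -6.1, 0.5]

```text
time_s: 6.98
eef_pos: [534.2, -76.5, 93.2]
ee_rot: [-0.213, 0.663, 0.687, 0.208]
force: [-0.0, 0.2, 0.9]
grip_width: 0.506
```

```bash
python3 -c "
from g import *
where();snap('wrist','wr7')"
```

```text
t 6.98 jig TCP [-96.   -7.2  93.2] F jig [0.2  0.03 0.94] z axis [ 0.569 -0.002 -0.823] x·ey 0.002 w 0.51 q [-0.59  0.64  1.52  0.49  1.39 -0.82]
```

View pics/wr7.png

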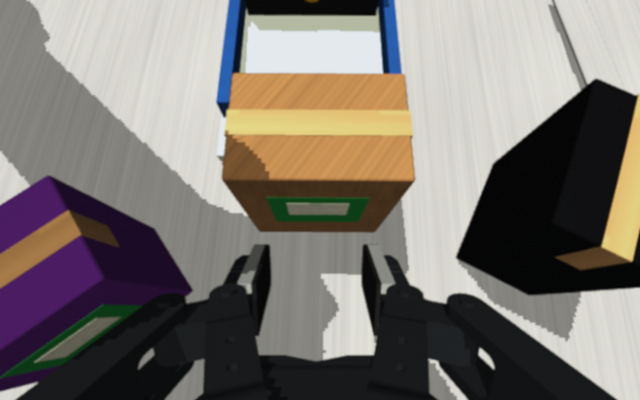

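Request:
move_arm:
  series:
    - [0, 0, 0, 0.35, 0, 0.24, 0.5]
    - [0, 0, 0, 0.7, 0, 0.48, 0.5]
    - [0, 0, 0, 1.05, 0, 0.72, 0.5]
    - [0, 0, 0, 1.4, 0, 0.96, 0.5]
    - [0, 0, 0, 1.7, 0, 1.18, 0.5]

```text
time_s: 7.45
eef_pos: [532.7, -54.7, 90.9]
ee_rot: [-0.215, 0.663, 0.687, 0.207]
force: [-0.1, 0.3, 0.3]
grip_width: 0.501
```

Request:
move_arm:
  series:
    - [0, 0, 0, 0.18, 0, 0.12, 0.5]
    - [0, 0, 0, 0.36, 0, 0.25, 0.5]
    - [0, 0, 0, 0.54, 0, 0.38, 0.5]
    - [0, 0, 0, 0.72, 0, 0.5, 0.5]
    - [0, 0, 0, 0.9, 0, 0.63, 0.5]

```text
time_s: 7.87
eef_pos: [532.5, -43.9, 91.1]
ee_rot: [-0.214, 0.663, 0.686, 0.208]
force: [0.2, -1.0, 1.8]
grip_width: 0.499
```

```bash
python3 -c "
from g import *
where();snap('wrist','wr8')"
```

```text
t 7.87 jig TCP [-63.4  -6.6  91.1] F jig [-0.98 -0.19  1.76] z axis [ 0.569 -0.    -0.822] x·ey 0.001 w 0.5 q [-0.54  0.62  1.56  0.51  1.36 -0.79]
```

View pics/wr8.png

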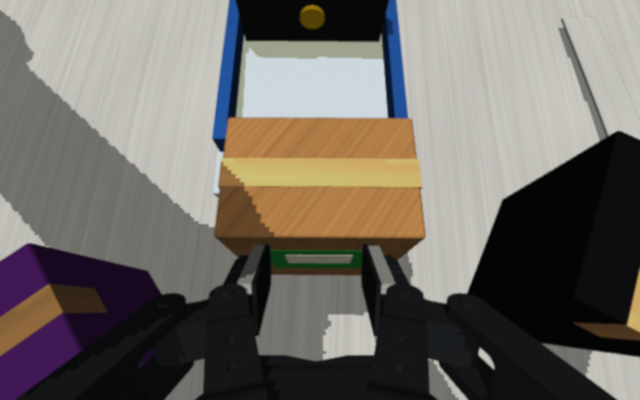

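Request:
move_arm:
  series:
    - [0, 0, 0, 0.18, 0, 0.12, 0.5]
    - [0, 0, 0, 0.36, 0, 0.25, 0.5]
    - [0, 0, 0, 0.54, 0, 0.38, 0.5]
    - [0, 0, 0, 0.72, 0, 0.5, 0.5]
    - [0, 0, 0, 0.9, 0, 0.63, 0.5]

```text
time_s: 8.33
eef_pos: [532.1, -32.3, 91.1]
ee_rot: [-0.214, 0.663, 0.687, 0.208]
force: [0.4, -2.5, 1.4]
grip_width: 0.501
```

Request:
move_arm:
  series:
    - [0, 0, 0, 0.18, 0, 0.12, 0.5]
    - [0, 0, 0, 0.36, 0, 0.25, 0.5]
    - [0, 0, 0, 0.54, 0, 0.38, 0.5]
    - [0, 0, 0, 0.72, 0, 0.5, 0.5]
    - [0, 0, 0, 0.9, 0, 0.63, 0.5]

```text
time_s: 8.75
eef_pos: [531.7, -21.0, 91.0]
ee_rot: [-0.215, 0.663, 0.687, 0.208]
force: [-0.1, -1.6, 0.5]
grip_width: 0.502
```

```bash
python3 -c "
from g import *
where();snap('wrist','wr9')"
```

```text
t 8.75 jig TCP [-40.5  -6.5  91. ] F jig [-1.57  0.12  0.5 ] z axis [ 0.57   0.    -0.822] x·ey 0.001 w 0.5 q [-0.51  0.6   1.59  0.53  1.33 -0.77]
```

View pics/wr9.png

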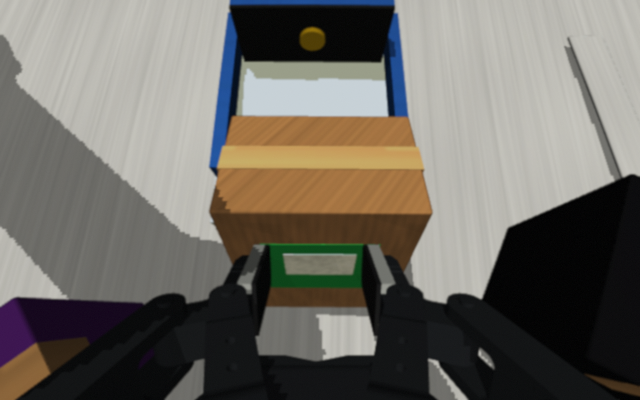

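Request:
move_arm:
  series:
    - [0, 0, 0, 0.18, 0, 0.12, 0.5]
    - [0, 0, 0, 0.36, 0, 0.25, 0.5]
    - [0, 0, 0, 0.54, 0, 0.38, 0.5]
    - [0, 0, 0, 0.72, 0, 0.5, 0.5]
    - [0, 0, 0, 0.9, 0, 0.63, 0.5]

```text
time_s: 9.22
eef_pos: [531.1, -9.4, 90.9]
ee_rot: [-0.215, 0.663, 0.687, 0.207]
force: [-0.1, -0.6, 0.5]
grip_width: 0.504
```

Request:
move_arm:
  series:
    - [0, 0, 0, 0.18, 0, 0.12, 0.5]
    - [0, 0, 0, 0.36, 0, 0.25, 0.5]
    - [0, 0, 0, 0.54, 0, 0.38, 0.5]
    - [0, 0, 0, 0.72, 0, 0.5, 0.5]
    - [0, 0, 0, 0.9, 0, 0.63, 0.5]

```text
time_s: 9.63
eef_pos: [530.6, 1.9, 90.8]
ee_rot: [-0.215, 0.663, 0.687, 0.207]
force: [0.3, 0.6, -0.2]
grip_width: 0.505
```

```bash
python3 -c "
from g import *
where();snap('wrist','wr10');snap('scene','scene10');crop('scene10',290,120,450,280,4,'cs10')"
```

```text
t 9.63 jig TCP [-17.6  -6.2  90.8] F jig [ 0.63 -0.32 -0.18] z axis [ 0.57   0.001 -0.822] x·ey 0.001 w 0.51 q [-0.47  0.59  1.61  0.54  1.31 -0.75]
```

View pics/wr10.png

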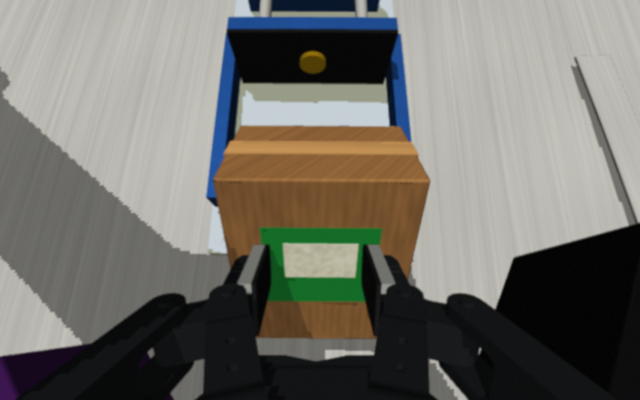

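View pics/cs10.png

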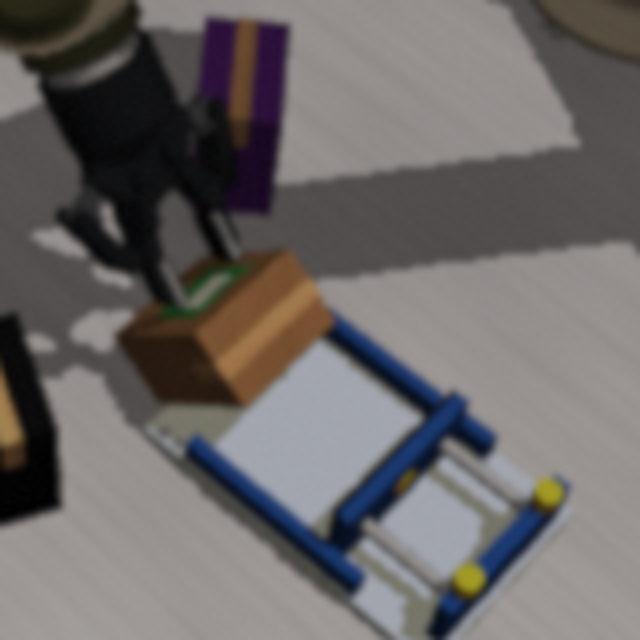

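It has passed the balance point and is falling onto the bed. I'll rise clear while it settles.

Request:
move_arm:
  series:
    - [0, 0, 0, 0.2, 0, -0.8, 0.5]
    - [0, 0, 0, 0.5, 0, -2, 0.5]
    - [0, 0, 0, 0.5, 0, -3, 0.5]
    - [0, 0, 0, 0.5, 0, -4, 0.5]
    - [0, 0, 0, 0.5, 0, -5, 0.5]

```text
time_s: 10.15
eef_pos: [531.5, -23.2, 135.7]
ee_rot: [-0.215, 0.663, 0.687, 0.207]
force: [0.4, -0.0, 0.1]
grip_width: 0.497
```

```bash
python3 -c "
from g import *
where();snap('wrist','wr11');snap('scene','scene11');crop('scene11',290,120,450,280,4,'cs11')"
```

```text
t 10.15 jig TCP [-42.6  -6.3 135.7] F jig [-0.06 -0.35  0.14] z axis [ 0.57   0.001 -0.822] x·ey 0.002 w 0.5 q [-0.51  0.54  1.55  0.51  1.42 -0.73]
```

View pics/wr11.png

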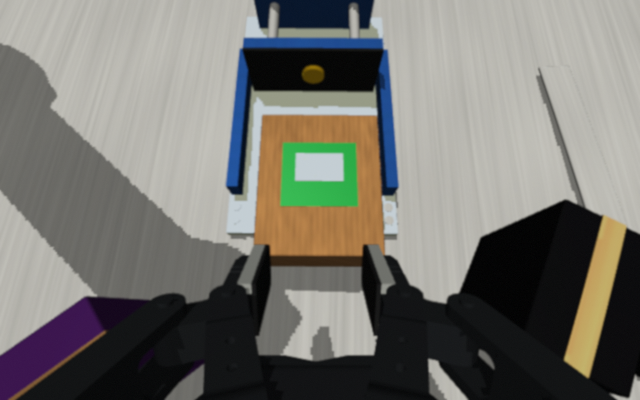

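View pics/cs11.png

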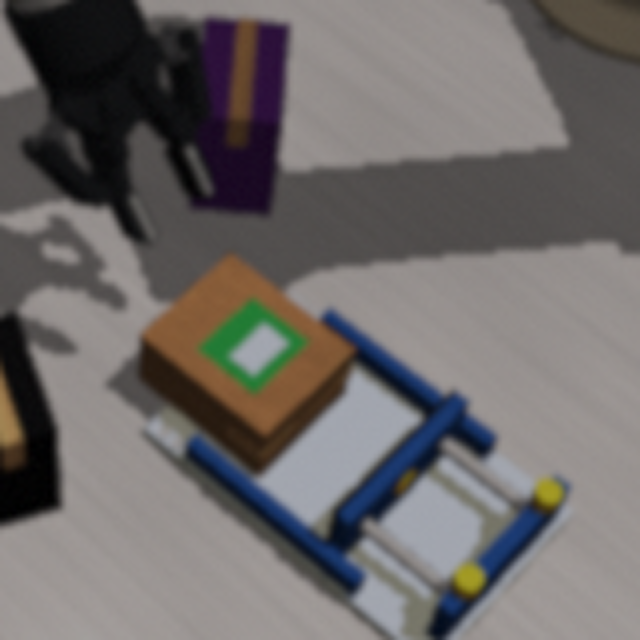

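The carton lies flat between the rails, label up, and looks square. Measuring it before the push.

Run:
```python
from g import *
S=load('scene11');W=load('wr11')
sc=lambda L:[(290+x/4,120+y/4) for x,y in L]
T=[[-55,45,70],[55,45,70],[55,-45,70],[-55,-45,70]]
for obs in ([(S,T,sc([(233,254),(355,350),(265,437),(141,340)]))],[(W,T,[(262,115),(0,0),(0,0),(0,0)][:0] or [(254,257),(262,115),(377,115),(384,257)])]):
    k,r=fit(obs,[529,40,1.6]);d=np.r_[k[:2]-J[:2],0]; print(d@ex,d@ey,k[2]-J[2],r.round(1).tolist())
def jj(p): 
    d=p-[J[0],J[1],0]; return np.round([d@ex,d@ey],1)
print('stop face bottom z~12', [jj(ray(W,*p,12)) for p in((250,90),(378,91))], 'bed entry z10',[jj(ray(W,*p,10)) for p in((228,234),(397,233))])
where();plan(-85,-5,32,.61)
```

```text
30.41679017951036 -9.042502282650771 -0.0020914242119978166 [[-0.5, -0.1], [0.6, 0.2], [0.4, 0.5], [-0.5, -1.0]]
25.08168106821434 -7.676520557208942 0.0007804432303391007 [[-1.2, -0.1], [-0.5, -0.2], [0.2, 0.0], [2.5, 0.1]]
stop face bottom z~12 [array([145.9,  61.6]), array([145.1, -67.3])] bed entry z10 [array([-1.3, 71.6]), array([ -0., -76.])]
t 10.25 jig TCP [-43.1  -6.8 136. ] F jig [-0.52 -0.2  -0.85] z axis [ 0.569 -0.001 -0.822] x·ey 0.002 w 0.51 q [-0.51  0.54  1.55  0.52  1.42 -0.73]
turn [0.001 0.005 0.002] shift cm [-9.36 -0.21  6.17]
```

Request:
move_arm:
  series:
    - [0, 0, 0, -2, 0, -1, 0.5]
    - [0, 0, 0, -4.5, 0, -0.8, 0.5]
    - [0, 0, 0, -6.5, 0, 1.5, 0.5]
    - [0, 0, 0, -8.2, 0, 4, 0.5]
    - [0, 0, 0, -9.4, 0, 6.2, 0.5]

```text
time_s: 10.67
eef_pos: [533.2, -66.1, 29.4]
ee_rot: [-0.214, 0.663, 0.686, 0.208]
force: [0.5, -0.1, -0.4]
grip_width: 0.497
```

Request:
move_arm:
  series:
    - [0, 0, 0, 0, 0, 0, 0.5]
    - [0, 0, 0, 0, 0, 0, 0.5]

```text
time_s: 10.83
eef_pos: [532.6, -65.7, 28.8]
ee_rot: [-0.215, 0.664, 0.686, 0.207]
force: [0.2, -0.5, -0.0]
grip_width: 0.503
```

```bash
python3 -c "
from g import *
where();plan(-50,-7,31,.61);snap('wrist','wr12')"
```

```text
t 10.83 jig TCP [-85.2  -5.9  28.8] F jig [-0.48 -0.2  -0.04] z axis [ 0.571  0.001 -0.821] x·ey -0.001 w 0.5 q [-0.58  0.73  1.56  0.51  1.27 -0.87]
turn [-0.001  0.002 -0.001] shift cm [3.01 0.11 1.83]
```

View pics/wr12.png

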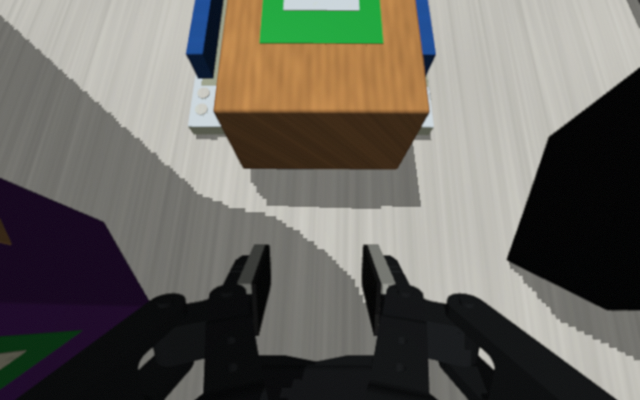

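Request:
move_arm:
  series:
    - [0, 0, 0, 0.6, 0, 0.4, 0.5]
    - [0, 0, 0, 1.2, 0, 0.8, 0.5]
    - [0, 0, 0, 1.8, 0.1, 1.2, 0.5]
    - [0, 0, 0, 2.4, 0.1, 1.6, 0.5]
    - [0, 0, 0, 3, 0.1, 2, 0.5]

```text
time_s: 11.3
eef_pos: [533.3, -29.1, 31.2]
ee_rot: [-0.214, 0.663, 0.686, 0.208]
force: [0.5, 0.6, 0.0]
grip_width: 0.498
```

Request:
move_arm:
  series:
    - [0, 0, 0, 0.16, 0, 0.11, 0.5]
    - [0, 0, 0, 0.32, 0, 0.22, 0.5]
    - [0, 0, 0, 0.48, 0, 0.33, 0.5]
    - [0, 0, 0, 0.64, 0, 0.44, 0.5]
    - [0, 0, 0, 0.8, 0, 0.55, 0.5]

```text
time_s: 11.72
eef_pos: [533.0, -19.4, 31.2]
ee_rot: [-0.214, 0.663, 0.686, 0.208]
force: [0.0, -0.7, 0.3]
grip_width: 0.5
```

Request:
move_arm:
  series:
    - [0, 0, 0, 0.16, 0, 0.11, 0.5]
    - [0, 0, 0, 0.32, 0, 0.22, 0.5]
    - [0, 0, 0, 0.48, 0, 0.33, 0.5]
    - [0, 0, 0, 0.64, 0, 0.44, 0.5]
    - [0, 0, 0, 0.8, 0, 0.55, 0.5]

```text
time_s: 12.13
eef_pos: [532.7, -9.7, 31.2]
ee_rot: [-0.214, 0.663, 0.686, 0.208]
force: [0.5, -1.3, -1.9]
grip_width: 0.5
```

```bash
python3 -c "
from g import *
where();snap('wrist','wr13')"
```

```text
t 12.13 jig TCP [-29.2  -7.9  31.2] F jig [-1.32 -0.49 -1.9 ] z axis [ 0.569 -0.002 -0.822] x·ey 0.001 w 0.5 q [-0.49  0.69  1.62  0.55  1.22 -0.82]
```

View pics/wr13.png

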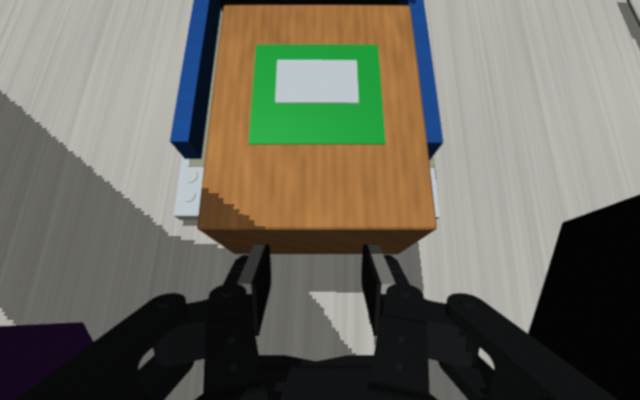

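Request:
move_arm:
  series:
    - [0, 0, 0, 0.16, 0, 0.11, 0.5]
    - [0, 0, 0, 0.32, 0, 0.22, 0.5]
    - [0, 0, 0, 0.48, 0, 0.33, 0.5]
    - [0, 0, 0, 0.64, 0, 0.44, 0.5]
    - [0, 0, 0, 0.8, 0, 0.55, 0.5]

```text
time_s: 12.6
eef_pos: [532.3, 0.6, 31.2]
ee_rot: [-0.214, 0.663, 0.686, 0.208]
force: [0.0, -1.5, -1.5]
grip_width: 0.499
```

Request:
move_arm:
  series:
    - [0, 0, 0, 0.16, 0, 0.11, 0.5]
    - [0, 0, 0, 0.32, 0, 0.22, 0.5]
    - [0, 0, 0, 0.48, 0, 0.33, 0.5]
    - [0, 0, 0, 0.64, 0, 0.44, 0.5]
    - [0, 0, 0, 0.8, 0, 0.55, 0.5]

```text
time_s: 13.02
eef_pos: [531.9, 10.5, 31.2]
ee_rot: [-0.214, 0.663, 0.686, 0.208]
force: [-0.1, -1.5, -1.5]
grip_width: 0.502
```

Request:
move_arm:
  series:
    - [0, 0, 0, 0.16, 0, 0.11, 0.5]
    - [0, 0, 0, 0.32, 0, 0.22, 0.5]
    - [0, 0, 0, 0.48, 0, 0.33, 0.5]
    - [0, 0, 0, 0.64, 0, 0.44, 0.5]
    - [0, 0, 0, 0.8, 0, 0.55, 0.5]

```text
time_s: 13.43
eef_pos: [531.6, 20.4, 31.3]
ee_rot: [-0.214, 0.663, 0.686, 0.208]
force: [0.0, -1.4, -0.9]
grip_width: 0.496
```

```bash
python3 -c "
from g import *
where();snap('wrist','wr14');snap('scene','scene14');crop('scene14',290,120,450,280,4,'cs14')"
```

```text
t 13.43 jig TCP [ 1.  -7.8 31.3] F jig [-1.36  0.04 -0.85] z axis [ 0.569 -0.001 -0.822] x·ey 0.001 w 0.5 q [-0.44  0.68  1.65  0.58  1.19 -0.8 ]
```

View pics/wr14.png

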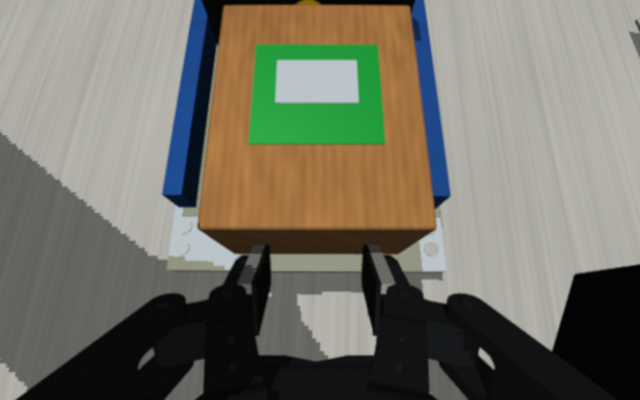

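View pics/cs14.png

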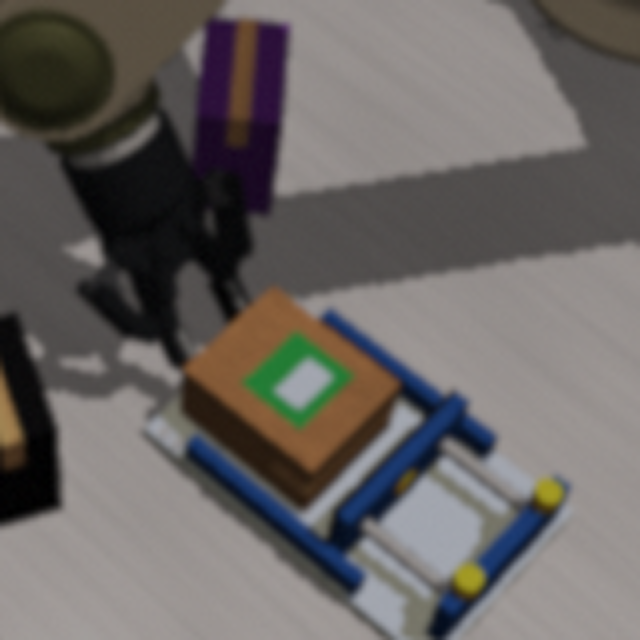

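Request:
move_arm:
  series:
    - [0, 0, 0, 0.16, 0, 0.11, 0.5]
    - [0, 0, 0, 0.32, 0, 0.22, 0.5]
    - [0, 0, 0, 0.48, 0, 0.33, 0.5]
    - [0, 0, 0, 0.64, 0, 0.44, 0.5]
    - [0, 0, 0, 0.8, 0, 0.55, 0.5]

```text
time_s: 13.95
eef_pos: [531.2, 30.5, 31.4]
ee_rot: [-0.214, 0.663, 0.686, 0.208]
force: [0.4, -1.2, -0.7]
grip_width: 0.502
```

Request:
move_arm:
  series:
    - [0, 0, 0, 0.09, 0, 0.06, 0.5]
    - [0, 0, 0, 0.18, 0, 0.12, 0.5]
    - [0, 0, 0, 0.27, 0, 0.18, 0.5]
    - [0, 0, 0, 0.36, 0, 0.24, 0.5]
    - [0, 0, 0, 0.45, 0, 0.31, 0.5]

```text
time_s: 14.37
eef_pos: [531.0, 36.1, 31.4]
ee_rot: [-0.214, 0.663, 0.686, 0.208]
force: [-0.2, -1.7, -1.6]
grip_width: 0.503
```

Request:
move_arm:
  series:
    - [0, 0, 0, 0.08, 0, 0.06, 0.5]
    - [0, 0, 0, 0.16, 0, 0.11, 0.5]
    - [0, 0, 0, 0.24, 0, 0.17, 0.5]
    - [0, 0, 0, 0.3, 0, 0.21, 0.5]

```text
time_s: 14.7
eef_pos: [530.9, 39.8, 31.4]
ee_rot: [-0.214, 0.663, 0.686, 0.208]
force: [-0.9, -1.1, -0.2]
grip_width: 0.499
```

```bash
python3 -c "
from g import *
where();snap('scene','scene15');crop('scene15',310,170,430,270,6,'cs15')"
```

```text
t 14.7 jig TCP [20.3 -7.7 31.4] F jig [-1.04  0.92 -0.19] z axis [ 0.57  -0.001 -0.822] x·ey 0.001 w 0.5 q [-0.41  0.67  1.66  0.59  1.17 -0.78]
```

View pics/cs15.png

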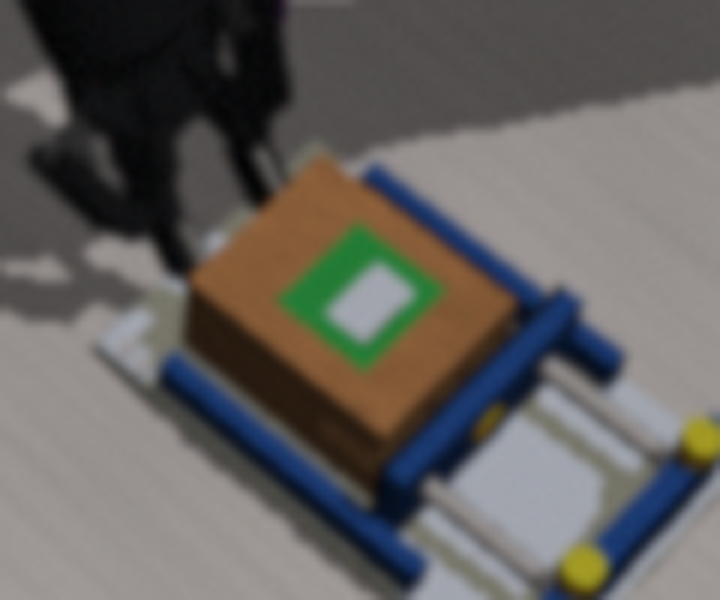

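Request:
move_arm:
  series:
    - [0, 0, 0, 0.08, 0, 0.06, 0.5]
    - [0, 0, 0, 0.16, 0, 0.11, 0.5]
    - [0, 0, 0, 0.2, 0, 0.14, 0.5]

```text
time_s: 15.0
eef_pos: [530.8, 42.5, 31.4]
ee_rot: [-0.214, 0.663, 0.686, 0.208]
force: [0.9, -0.9, -0.6]
grip_width: 0.497
```

Request:
move_arm:
  series:
    - [0, 0, 0, 0.07, 0, 0.05, 0.5]
    - [0, 0, 0, 0.12, 0, 0.08, 0.5]

```text
time_s: 15.17
eef_pos: [530.7, 44.0, 31.4]
ee_rot: [-0.214, 0.663, 0.686, 0.208]
force: [0.9, -1.3, -1.0]
grip_width: 0.504
```

Request:
move_arm:
  series:
    - [0, 0, 0, 0.07, 0, 0.05, 0.5]
    - [0, 0, 0, 0.12, 0, 0.08, 0.5]

```text
time_s: 15.33
eef_pos: [530.7, 45.5, 31.4]
ee_rot: [-0.214, 0.663, 0.686, 0.208]
force: [-0.8, -2.4, -0.9]
grip_width: 0.5
```

Request:
move_arm:
  series:
    - [0, 0, 0, 0.06, 0, 0.04, 0.5]
    - [0, 0, 0, 0.09, 0, 0.06, 0.5]

```text
time_s: 15.5
eef_pos: [530.7, 46.3, 31.4]
ee_rot: [-0.214, 0.663, 0.687, 0.208]
force: [-0.2, -5.3, 0.2]
grip_width: 0.502
```

Request:
move_arm:
  series:
    - [0, 0, 0, 0.06, 0, 0.04, 0.5]
    - [0, 0, 0, 0.09, 0, 0.06, 0.5]

```text
time_s: 15.67
eef_pos: [530.7, 46.5, 31.3]
ee_rot: [-0.213, 0.663, 0.687, 0.207]
force: [-2.2, -10.0, 1.0]
grip_width: 0.498
```

Request:
move_arm:
  series:
    - [0, 0, 0, 0.07, 0, 0.05, 0.5]
    - [0, 0, 0, 0.07, 0, 0.05, 0.5]

```text
time_s: 15.83
eef_pos: [530.7, 46.4, 31.3]
ee_rot: [-0.212, 0.663, 0.687, 0.207]
force: [-2.8, -8.6, 1.2]
grip_width: 0.499
```

Request:
move_arm:
  series:
    - [0, 0, 0, 0.07, 0, 0.05, 0.5]
    - [0, 0, 0, 0.07, 0, 0.05, 0.5]
    - [0, 0, 0, 0.07, 0, 0.05, 0.5]
    - [0, 0, 0, 0.07, 0, 0.05, 0.5]
    - [0, 0, 0, 0.07, 0, 0.05, 0.5]

```text
time_s: 16.25
eef_pos: [530.7, 46.4, 31.3]
ee_rot: [-0.212, 0.664, 0.687, 0.206]
force: [-2.3, -8.5, 1.9]
grip_width: 0.501
```

Request:
move_arm:
  series:
    - [0, 0, 0, 0.07, 0, 0.05, 0.5]
    - [0, 0, 0, 0.07, 0, 0.05, 0.5]
    - [0, 0, 0, 0.07, 0, 0.05, 0.5]
    - [0, 0, 0, 0.07, 0, 0.05, 0.5]
    - [0, 0, 0, 0.07, 0, 0.05, 0.5]

```text
time_s: 16.67
eef_pos: [530.7, 46.4, 31.4]
ee_rot: [-0.211, 0.664, 0.687, 0.206]
force: [-1.5, -7.8, 1.6]
grip_width: 0.501
```

Request:
move_arm:
  series:
    - [0, 0, 0, 0.07, 0, 0.05, 0.5]
    - [0, 0, 0, 0.07, 0, 0.05, 0.5]
    - [0, 0, 0, 0.07, 0, 0.05, 0.5]
    - [0, 0, 0, 0.07, 0, 0.05, 0.5]
    - [0, 0, 0, 0.07, 0, 0.05, 0.5]

```text
time_s: 17.08
eef_pos: [530.7, 46.4, 31.4]
ee_rot: [-0.21, 0.664, 0.688, 0.205]
force: [-2.6, -8.0, 1.5]
grip_width: 0.501
```

```bash
python3 -c "
from g import *
where();snap('scene','scene16');crop('scene16',310,170,430,270,6,'cs16');snap('wrist','wr16')"
```

```text
t 17.08 jig TCP [26.9 -7.8 31.4] F jig [-7.96  2.91  1.54] z axis [ 0.562 -0.002 -0.827] x·ey 0.002 w 0.5 q [-0.4   0.67  1.67  0.59  1.15 -0.77]
```

View pics/cs16.png

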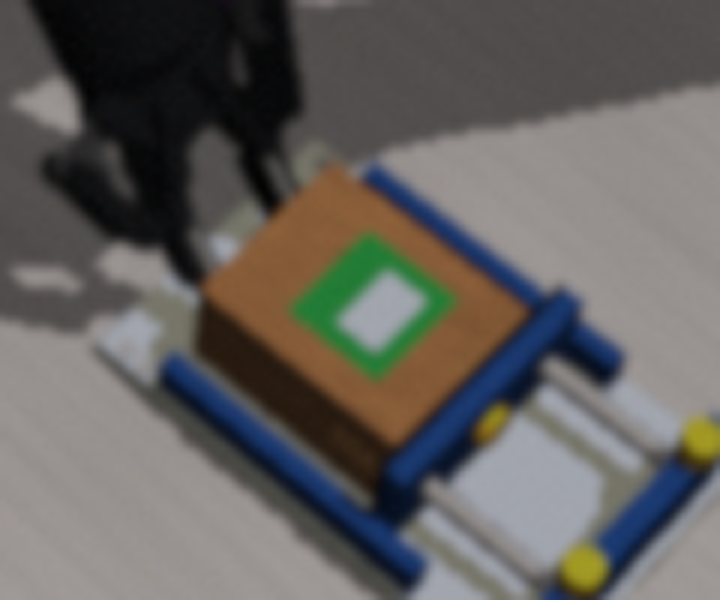

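View pics/wr16.png

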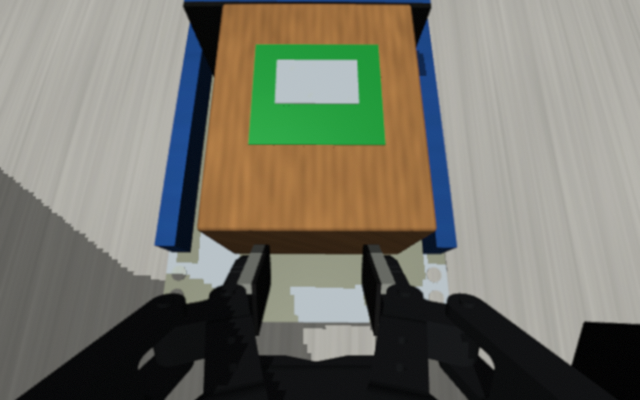

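It was held at about 8 N for roughly 1.4 s. The carton's front edge runs along the plate and the plunger is pressed in (its tail shows at (490,422)). Backing straight off.

Request:
move_arm:
  series:
    - [0, 0, 0, -0.2, 0, -0.14, 0.5]
    - [0, 0, 0, -0.8, 0, -0.56, 0.5]
    - [0, 0, 0, -2, 0, -1.4, 0.5]
    - [0, 0, 0, -4, 0, -2.8, 0.5]
    - [0, 0, 0, -5.5, 0, -4.5, 0.5]

```text
time_s: 17.6
eef_pos: [532.7, -25.9, 37.2]
ee_rot: [-0.211, 0.664, 0.688, 0.205]
force: [0.1, -0.4, 0.2]
grip_width: 0.502
```

Request:
move_arm:
  series:
    - [0, 0, 0, 0.5, 0, -3, 0.5]
    - [0, 0, 0, 1, 0, -6, 0.5]
    - [0, 0, 0, 1, 0, -9, 0.5]
    - [0, 0, 0, 1, 0, -11, 0.5]
    - [0, 0, 0, 1, 0, -11, 0.5]

```text
time_s: 18.02
eef_pos: [535.6, -83.0, 136.8]
ee_rot: [-0.208, 0.664, 0.688, 0.206]
force: [0.1, 0.4, 1.2]
grip_width: 0.499
```

```bash
python3 -c "
from g import *
where();snap('scene','scene17');crop('scene17',310,170,430,270,6,'cs17');snap('wrist','wr17');snap('side','side17')"
```

```text
t 18.02 jig TCP [-102.6   -8.4  136.8] F jig [ 0.38 -0.1   1.23] z axis [ 0.56  -0.007 -0.829] x·ey 0.003 w 0.5 q [-0.6   0.58  1.48  0.48  1.47 -0.77]
```

View pics/cs17.png

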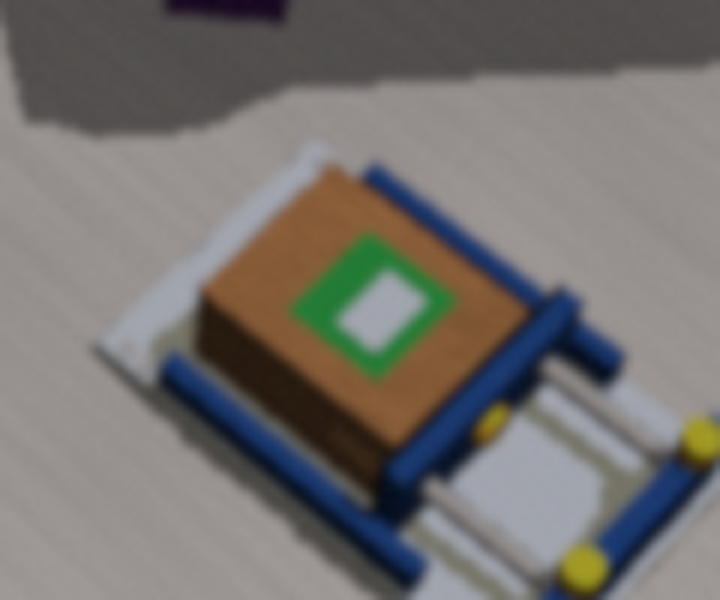

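View pics/wr17.png

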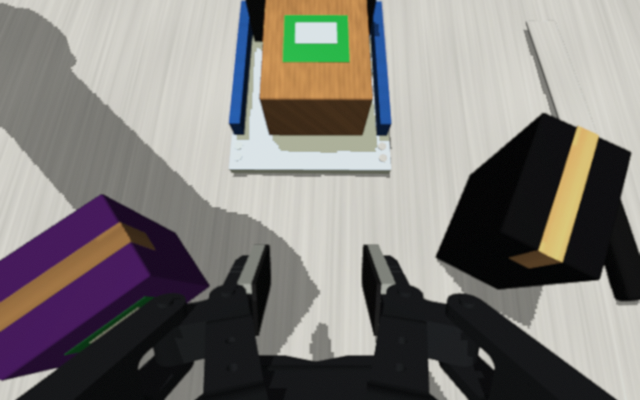

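View pics/scene17.png

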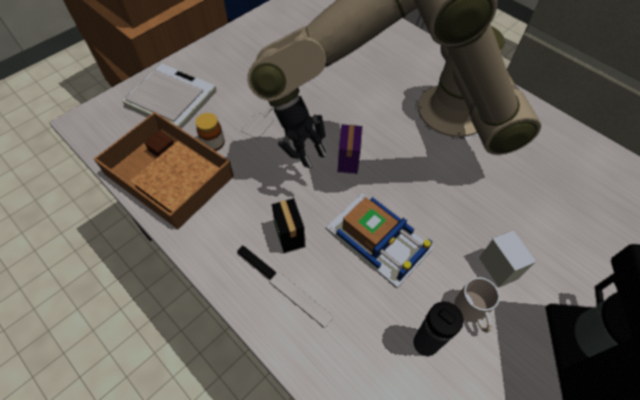

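The carton has not moved since the press: corners at (205,290) and (335,165), flush along the plate. The bystanders are where they were and the gripper is clear. Handing in.

```bash
python3 -c "
from h import *
print(job.finish_job())"
```

```text
the job is handed in; nothing more can be done
None
```

The job is done and handed in at about 18 s on the robot's clock.

- **Slide:** I pushed the brown carton low with both fingertips until its foot was square against the jig's entry edge. The reaction there was about 11 N.
- **Tip:** I then pushed it high so that it tipped onto the bed. It landed flat and square, about 8 mm off the middle line and clear of both rails.
- **Press:** I felt for the stop slowly and met it at about 143–145 mm along the jig. I bore on the carton there at about 8 N for roughly 1.4 s. The highest force I read on it at any point was about 12 N, though readings came only at the end of each move.

After backing off, the last pictures show the carton flush along the stop plate, with the plunger pressed in. It had not shifted when the fingers left. The purple and black cartons and the other things on the bench look undisturbed. No check failed. The two camera views differed by about 5 mm on where the carton lay after tipping, so I found the stop by feel.

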